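# Index the sample tray under the needle, then peel off its clinging cover

## Task

Slide the covered sample tray along its channel until the red cup sits right under the tip of the fixed sampling needle, keeping the cover on while you move it. Then take the clear cover off by its blue finger tab: it clings and tends to drag the tray up if pulled off level, so peel it by raising the tab's corner first, tipping it up about 10 degrees while the opposite corner stays down on the tray, and only then lift it away. Finish holding the cover by its tab, level and still, a good 15 cm above the desk and beside the tray so that nothing of it is over the cups; do not touch the needle or its arm, leave the tray seated where it is and leave the things around alone.

Things in the scene. Friction and masses are not known exactly. Their poses are not given: they have to be found in the camera images.
- station: Fixed sampling station: aluminium base plate 195 x 330 x 10 mm with two dark rails (16 mm high, 115 mm apart) that form a straight channel along its y axis. Origin at the plate's underside, under the channel's middle; z up, +x away from the robot. Channel floor 10 mm above the desk; low end stops leave 310 mm for the tray. A white housing, 55 mm above the desk, stands behind the far rail.
- needle_tip (a point): Lower end of the upright steel needle (2.6 mm thick), fixed to the station, 125 mm above the desk and 66 mm above the top of the cover; its axes are the station's.
- sample_tray: Loose tray in the channel, 1.5 mm play at each rail, about 0.85 kg: grey metal foot 112 x 162 x 22 mm (x, y, z), on it a white block 88 x 143 x 18 mm with 3 x 4 cups. Origin at the centre of its underside, z up. It slides only along the channel (drag 2 to 3 N), moves with the cover if dragged by the tab, and starts 60 to 120 mm to the left (station +y) of its place under the needle.
- red_cup (a point): Centre of the mouth of the one red cup (mouth 18 mm wide; the other eleven are white) in the tray's far right corner, 28 mm in x and -42 mm in y from the tray's origin and 44 mm above its underside, seen through the clear cover.
- tab (a point): Centre, half-way up, of the blue finger tab on the cover's near left corner: 10 mm thick, 30 mm long, 30 mm high, at x -38, y +56 mm from the cover's centre, standing on the plate. Its long way lies on the cover's diagonal, 124 degrees from the cover's x axis towards y, so it is pinched across, along 34 degrees. The point's axes are the cover's (as the tray's while on; z up).
- cover_middle (a point): Centre of the clear plate of the cover, without its tab. The cover is 102 x 152 mm (x, y): a 3 mm plate over a 24 mm skirt whose lower edge, 25.5 mm below this point, rests on the tray's foot round the white block with 2 mm play in y. 80 g. Axes as the tray's while it is on.
- cover: The cover as a body, rigid with its tab; origin at the middle of the skirt's lower edge. Four snap bumps on the long skirts, 35 and 62 mm right (-y) of the middle, catch under the tray's lips: about 4 N up at the tab tips it about its far right corner, all bumps are free by 0.1 rad (16 mm at the tab); pulled off level it takes about twice that and tips the tray.
- far_corner (a point): The cover's far right corner at the lower edge of the skirt (x +51, y -76 mm from the cover's origin), diagonally opposite the tab, 162 mm from it: the point it turns about when it is peeled.
- timer: Loose grey bench timer, 58 x 64 x 20 mm, left of the station; bystander. Origin at the centre of its underside.
- white_bottle: Loose small white bottle with a blue cap, 43 mm across, 95 mm high, behind the station; bystander. Origin at its underside.
- dropper_bottle: Loose small brown dropper bottle with a black bulb, 33 mm across, 88 mm high, left of the station, at the back; bystander. Origin at its underside.
- needle_head: The needle with its holder, arm and post clamp, fixed to the station at its far right (origin and axes the station's); not to be touched. The arm is 10 mm thick, runs along x 190 mm above the desk from the post, 70 mm behind the needle; holder 26 mm wide, top 218 mm; a thin tube bows up to 255 mm.

How it is judged:
On the way, in this order (a step that is already met when the one before it is completed fails the run):
1. the red cup stands under the needle tip (within 7 mm seen from above), the tray at rest, the cover still on (horizontal distance between red_cup and needle_tip below 0.007 m and linear speed of sample_tray below 0.02 m/s and angle between each of sample_tray, cover_middle's own z axis and vertical below 0.04 rad and z of cover_middle in the frame of sample_tray below 0.051 m), for 0.3 s.
2. the cover is tipped up by the tab's corner (more than 0.09 rad) while its opposite corner is still down on the tray (within 8 mm) and the red cup is still under the needle (horizontal distance between red_cup and needle_tip below 0.007 m and angle between sample_tray's own z axis and vertical below 0.04 rad and angle between cover_middle's own z axis and vertical above 0.09 rad and z of far_corner in the frame of sample_tray below 0.03 m and z of tab in the frame of sample_tray above 0.076 m), for 0.05 s.
At the end, for the whole second after the job is handed in: Fingers hold the cover, its plate over 120 mm above the desk, within 20 degrees of level, clear of the tray from above (centres over 150 mm apart, or over 110 mm to its near side), touching neither tray nor station; tray flat in the channel, red cup within 7 mm of the needle tip seen from above (horizontal distance between red_cup and needle_tip below 0.007 m and angle between sample_tray's own z axis and vertical below 0.04 rad and z of sample_tray in the frame of station below 0.013 m and height (world z) of cover_middle above 0.12 m and angle between cover_middle's own z axis and vertical below 0.35 rad and (horizontal distance between cover_middle and sample_tray above 0.15 m or x of cover_middle in the frame of sample_tray below -0.11 m) and contact force between the fingers and cover above 0.5 N and contact force between cover and station below 0.1 N and contact force between cover and sample_tray below 0.1 N and linear speed of cover below 0.03 m/s); the arm keeps its last pose, push and grip.
It fails at once if the needle, its arm or post clamp is pushed (more than 2 N) (contact force between needle_head and anything else above 2 N).
It fails at once if the tray is lifted more than 8 mm or tipped more than 0.06 rad (z of sample_tray in the frame of station above 0.018 m or angle between sample_tray's own z axis and vertical above 0.06 rad).
It fails at once if the timer or a bottle is pushed more than 30 mm or knocked over (distance of any of timer, white_bottle, dropper_bottle from where it was at the start of the episode above 0.03 m or angle between any of timer, white_bottle, dropper_bottle's own z axis and vertical above 0.5 rad).
It also fails if it takes over 51 s, if anything falls off the work surface, if the arm or the gripper's body presses on something with over 40 N, if the wrist force passes 120 N, or if a joint passes its speed limit or range.

## Robot

A 7-joint arm with a two-finger parallel gripper is mounted at the origin on a cart in front of the work surface, level with it; the furniture and walls round the work are solid. World frame = base frame: x ahead of the robot, y to its left, z up, the work surface at z = 0. Lengths are in m, angles in rad, forces in N, time in s.
With the tool pointing down it reaches from about 0.4 to 0.925 m from the base axis. Payload 4.1 kg.
Tool frame: the origin (TCP) lies midway between the tips of the shut fingers; the grasp point (between the pads) lies 19 mm behind it; z points along the fingers, y is the direction in which the jaws open and shut (so a half turn about z gives the same grasp; the last joint's range is limited). The gripper opens to 85 mm and grips with 20 to 120 N. Pads are 22 mm wide; open, the fingers measure 114 mm over their backs; the gripper's body (76 mm by 85 mm) begins 54 mm behind the grasp point. The pads swing forward as they close: fully open they stand 13 mm farther back than shut.
Start: joints at [-1.248, 0.398, 0.045, 1.537, -0.019, 1.207, -0.051], TCP at [0.266, 0.593, 0.231] pointing down, gripper open.
Joint ranges: [-2.82, 2.82], [-0.49, 2.23], [-1.37, 1.46], [0, 2.46], [-1.36, 4.5], [0.23, 2], [-2.94, 2.94]. Speed limits (rad/s): [2.57, 2.57, 3.14, 3.14, 3.14, 3.14, 3.14].

## Interface

Orientations are given as a unit quaternion [w, x, y, z].
In Python, from plant import manip gives the robot as it stands. The module is installed in compiled form; this text tells all that it offers.
- The arm moves only by the tool play_rows, never from a script. Its argument "deltas" is a list of rows, each a list of 7 numbers: the closure, from 0 (fully open) to 1 (shut), then the shift along the tool's x, y, z in m, then the turn, a rotation vector about the tool's x, y, z in rad. A call has 1 to 12 rows; each row shifts and turns the pose as measured when the row begins, along the tool's axes as they then stand; what a row does not reach is not made up. A row lasts 1/10 s, in which the tool goes at most 50 mm and 8.59 degrees, less where a joint would pass 70% of its speed; a pose out of reach is approached as far as the arm can. A call with a gripper value outside its range is refused whole. The fingers move at their own pace and stop on an object; the grip force is fixed at half the most. Time passes only in rows, so rows that do not move let the fingers close. It gives the time, the measured TCP pose, the force and the opening at its end, in the units of the state.
- manip.get_obs(): the state, without advancing time (a new reading comes with each control period).
- manip.read_camera(name): name is "scene" or "top" or "wrist"; returns the picture (420x560x3 uint8, blue, green, red); there is no depth.
- manip.get_calibration(name): a dict with "fov_y" (degrees; the focal length in pixels is half the picture's height over the tangent of half this angle, whatever the lens; pixels are square), "cx", "cy" (the principal point, pixels), "D" ([k1, k2, p1, p2, k3] as OpenCV has them; the pictures are not rectified), "R" (3x3) and "t" (3): a world point X has camera coordinates R X + t; the wrist camera has in their place "hand_eye" (4x4, takes a point from camera to tool coordinates, whose origin is the TCP and whose axes are the flange's). Camera axes: x right, y down, z forward; pixel columns grow to the right and rows downward; lengths in m; the calibration is good to about 2 mm. A picture is of the moment at which its call begins: read the wrist's pose just before it. get_calibration takes no time and is no camera call.
- manip.hand_in(): hands the job in, once; it reports no verdict.
The state is a dict: "clock": time; "joints": joint angles; "qvel": joint speeds; "effort": joint torques, N m; "position": TCP position; "tcp_rot": TCP orientation; "ft_force": force on the tool from outside, world axes, zero at the start; "moment": the same for the moment, N m; "grip_width": finger opening in m.
Only numpy, scipy, OpenCV 4.12 (cv2) and the standard library are available. Lean on these libraries where they do the work, as an engineer would, in place of code of your own. Each camera call takes 0.05 s, during which the arm holds its last target.

## Working session

There is one attempt and no reset: what is moved stays moved. The work goes in short steps, Python scripts to look and compute and a tool call to move; the robot and the scene stay as the last step left them, time stands still between calls to the robot, and variables do not carry over. Pictures are saved under pics/ and viewed, and the job is handed in when it is done.

Besides the shell and the picture viewer there is one more tool, called after "Request:" by a JSON object that holds its "name" and its "arguments", one argument or row to a line. play_rows: Moves the arm, as the interface text tells. Its arguments: {"type":"object","properties":{"deltas":{"type":"array","items":{"type":"array","items":{"type":"number"}}}},"required":["deltas"]}

```bash
mkdir -p pics
cat > h.py <<'E'
import numpy as np, cv2
from plant import manip
from scipy.spatial.transform import Rotation as Rn
def K(c,shape=(420,560)):
    f=shape[0]/2/np.tan(np.radians(c["fov_y"])/2)
    return np.array([[f,0,c["cx"]],[0,f,c["cy"]],[0,0,1]])
def Rt(name,obs=None):
    c=manip.get_calibration(name)
    if name!="wrist": return K(c),np.array(c["D"],float),np.array(c["R"]),np.array(c["t"]).ravel()
    q=obs["tcp_rot"];R=Rn.from_quat([q[1],q[2],q[3],q[0]]).as_matrix()
    H=np.array(c["hand_eye"]);T=np.eye(4);T[:3,:3]=R;T[:3,3]=obs["position"]
    M=np.linalg.inv(T@H);return K(c),np.array(c["D"],float),M[:3,:3],M[:3,3]
def ray(cam,uv):
    k,D,R,t=cam
    p=cv2.undistortPoints(np.array([[uv]],float),k,D)[0,0]
    d=R.T@np.array([p[0],p[1],1]);return -R.T@t,d/np.linalg.norm(d)
def onz(cam,uv,z):
    o,d=ray(cam,uv);return o+d*(z-o[2])/d[2]
def tri(pairs):
    A=np.zeros((3,3));b=np.zeros(3)
    for cam,uv in pairs:
        o,d=ray(cam,uv);P=np.eye(3)-np.outer(d,d);A+=P;b+=P@o
    X=np.linalg.solve(A,b)
    return X,[float(np.linalg.norm((np.eye(3)-np.outer(d,d))@(X-o))) for o,d in (ray(c,u) for c,u in pairs)]
def proj(cam,X):
    k,D,R,t=cam
    return cv2.projectPoints(np.array([X],float),cv2.Rodrigues(R)[0],t,k,D)[0][0,0]
E
python3 - <<'E'
from h import *
o=manip.get_obs();print(o)
for n in ["scene","top","wrist"]:
    im=manip.read_camera(n);cv2.imwrite(f"pics/{n}0.png",im);c=manip.get_calibration(n);print(n,c)
E
```

```text
{'clock': 0.0, 'joints': array([-1.24804196,  0.39918594,  0.04505694,  1.53787405, -0.0187258 ,
        1.20689214, -0.0506736 ]), 'qvel': array([-0.00103701, -0.00191041,  0.00106947, -0.00060591, -0.00024014,
       -0.00078265, -0.00094524]), 'effort': array([-2.80069862e-04, -4.75128186e+01,  1.36471029e+00, -2.54216230e+01,
        1.16782717e-02,  9.55094118e-03, -6.10496912e-06]), 'position': array([0.26581288, 0.59247414, 0.23027048]), 'tcp_rot': array([-1.44234139e-04,  2.09264775e-01,  9.77858535e-01, -9.57888188e-04]), 'ft_force': array([-0.30667778,  1.2027752 ,  0.00177538]), 'moment': array([-0.03350743,  0.0063715 , -0.00334681]), 'grip_width': 0.08548868029137832}
scene {'fov_y': 52.46685992704969, 'cx': 279.78543980883484, 'cy': 209.08246545641663, 'D': array([0.0412133, 0.       , 0.       , 0.       , 0.       ]), 'R': array([[-0.7353084 , -0.6776097 ,  0.0129097 ],
       [-0.33963279,  0.351935  , -0.87223353],
       [ 0.58649052, -0.64574519, -0.48891923]]), 't': array([0.22485527, 0.37341962, 0.37713205])}
top {'fov_y': 43.766289456021546, 'cx': 284.0693210954959, 'cy': 214.04141056563077, 'D': array([-0.15221464,  0.        ,  0.        ,  0.        ,  0.        ]), 'R': array([[ 0.01058036, -0.99960047, -0.02620977],
       [-0.9986743 , -0.00924282, -0.05063797],
       [ 0.05037549,  0.02671079, -0.9983731 ]]), 't': array([-0.27556831,  0.57800637,  1.06066997])}
wrist {'fov_y': 64.27442984424012, 'cx': 278.85273522839196, 'cy': 208.95805201544314, 'D': array([-0.04635519,  0.        ,  0.        ,  0.        ,  0.        ]), 'hand_eye': array([[-1.30473250e-03, -9.45461113e-01, -3.25732377e-01,
         8.27699868e-02],
       [ 9.99998935e-01, -1.02076701e-03, -1.04268293e-03,
        -6.81088093e-04],
       [ 6.53319298e-04, -3.25733391e-01,  9.45461438e-01,
        -1.42155807e-01],
       [ 0.00000000e+00,  0.00000000e+00,  0.00000000e+00,
         1.00000000e+00]])}
```

View pics/scene0.png

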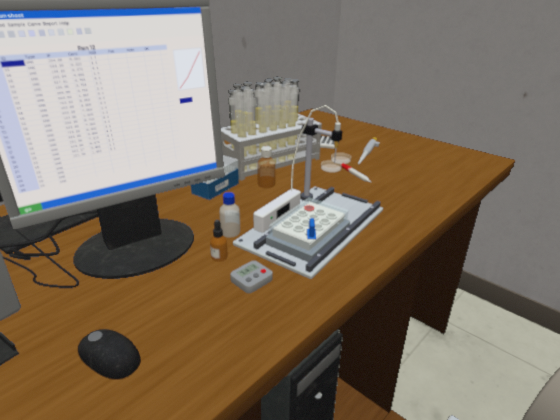

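View pics/top0.png

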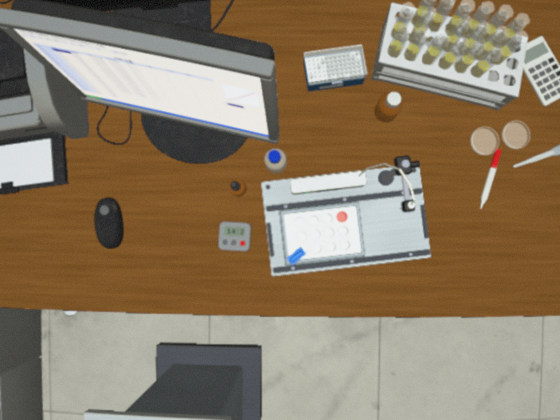

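View pics/wrist0.png

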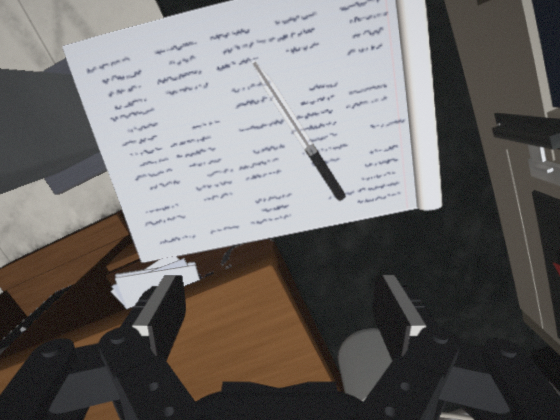

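The top view shows the station at about (262–430, 165–272), the red cup near (342, 216), the blue tab near (297, 256) and the needle holder near (408, 205). I'll enlarge the crops and measure.

Run:
```python
from h import *
im=cv2.imread("pics/top0.png");cv2.imwrite("pics/topz.png",cv2.resize(im[140:290,220:450],None,fx=3.4,fy=3.4,interpolation=2))
s=cv2.imread("pics/scene0.png");cv2.imwrite("pics/scz.png",cv2.resize(s[95:295,220:400],None,fx=3,fy=3,interpolation=2))
ct=Rt("top");cs=Rt("scene")
def blobs(im,kind):
    h=cv2.cvtColor(im,cv2.COLOR_BGR2HSV)
    m=cv2.inRange(h,(100,150,90),(125,255,255)) if kind=="b" else cv2.inRange(h,(0,110,100),(6,255,255))|cv2.inRange(h,(172,110,100),(180,255,255))
    n,l,st,c=cv2.connectedComponentsWithStats(m)
    return [(st[i].tolist(),c[i].round(2).tolist()) for i in range(1,n) if st[i][4]>8]
for k in "br":
    for n,i in (("top",im),("sc",s)): print(k,n,blobs(i,k))
print(onz(ct,(342,216),.054), onz(ct,(297,256),.08))
```

```text
b top [([269, 151, 11, 12, 105], [273.92, 156.2]), ([288, 249, 16, 15, 113], [295.75, 255.9])]
b sc [([0, 7, 201, 11, 1247], [101.58, 11.92]), ([2, 17, 7, 2, 9], [5.33, 17.78]), ([2, 61, 22, 5, 82], [12.35, 63.04]), ([181, 98, 10, 4, 30], [185.5, 99.7]), ([42, 163, 174, 46, 943], [124.86, 186.2]), ([196, 187, 4, 6, 10], [197.2, 189.5]), ([224, 193, 10, 11, 104], [228.42, 198.09]), ([307, 219, 9, 20, 107], [311.25, 229.57])]
r top [([490, 149, 12, 19, 118], [495.65, 157.97]), ([339, 213, 7, 8, 25], [342.68, 215.28]), ([240, 241, 5, 5, 20], [242.05, 242.9])]
r sc [([341, 163, 10, 8, 41], [345.1, 166.27]), ([261, 269, 5, 4, 16], [263.0, 270.5])]
[ 0.57574383 -0.38488379  0.054     ] [ 0.49719147 -0.29723001  0.08      ]
```

View pics/topz.png

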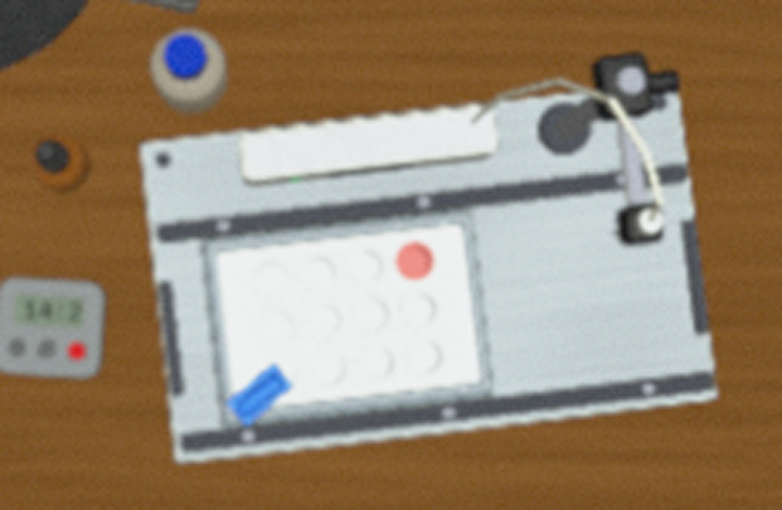

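View pics/scz.png

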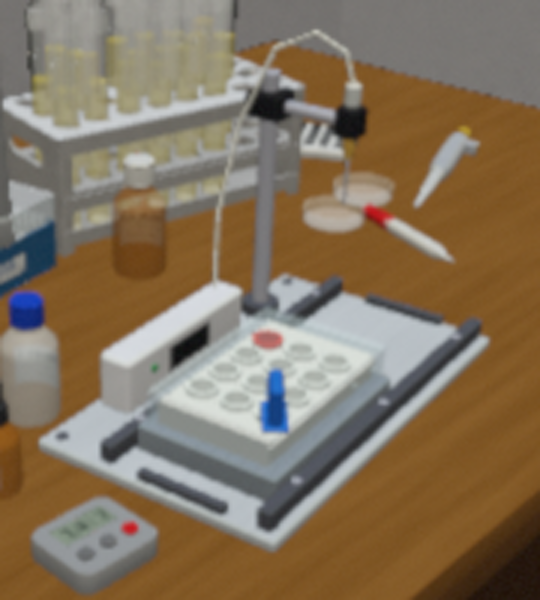

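Run:
```python
from h import *
ct=Rt("top");cs=Rt("scene")
T=lambda a:(220+(a[0]+.5)/3.4-.5,140+(a[1]+.5)/3.4-.5); S=lambda a:(220+(a[0]+.5)/3-.5,95+(a[1]+.5)/3-.5)
P=[onz(ct,T(a),.010) for a in [(140,145),(680,95),(716,397),(177,460)]]
for p in P: print(p.round(4))
print("len",[np.linalg.norm(P[i]-P[(i+1)%4]).round(4) for i in range(4)])
for a,b in ((0,1),(3,2)): d=P[a]-P[b];print("yaw(y axis)",np.degrees(np.arctan2(-d[0],d[1])))
for a,b in ((1,2),(0,3)): d=P[a]-P[b];print("yaw(x axis)",np.degrees(np.arctan2(d[1],d[0])))
print("cup top54",onz(ct,(342.68,215.28),.054),"scene",onz(cs,(345.1-.0,166.27),.054+0.0), "cup scene px", S((268,340)),onz(cs,S((268,340)),.054),onz(ct,T((414,260)),.054))
print("tab tri",tri([(ct,(295.75,255.9)),(cs,(311.25,229.57))]), onz(ct,T((262,392)),.089))
print("cap tri",tri([(ct,T((650,220))),(cs,S((353,88)))]))
for z,n in((.218,"cap"),): print(onz(ct,T((650,220)),z))
for b in [(205,241),(462,223),(480,385)]:print(onz(ct,T(b),.05).round(4))
```

```text
[ 0.6459 -0.2211  0.01  ]
[ 0.6797 -0.5497  0.01  ]
[ 0.4963 -0.5712  0.01  ]
[ 0.4558 -0.2458  0.01  ]
len [np.float64(0.3303), np.float64(0.1846), np.float64(0.3279), np.float64(0.1917)]
yaw(y axis) 5.87840514407893
yaw(y axis) 7.099944948035429
yaw(x axis) 6.709759687114918
yaw(x axis) 7.396598331097755
cup top54 [ 0.57717268 -0.38621453  0.054     ] scene [ 0.64737087 -0.62590507  0.054     ] cup scene px (309.0, 208.0) [ 0.57187316 -0.3820626   0.054     ] [ 0.57550171 -0.38372776  0.054     ]
tab tri (array([ 0.49673644, -0.29506479,  0.0702213 ]), [0.0004226124646164829, 0.0004226124646163293]) [ 0.49945427 -0.29666421  0.089     ]
cap tri (array([ 0.58806994, -0.48648171,  0.21540243]), [0.000533201103684646, 0.0005332011036846543])
[ 0.58831349 -0.48559943  0.218     ]
[ 0.5856 -0.2626  0.05  ]
[ 0.5975 -0.4119  0.05  ]
[ 0.5036 -0.4228  0.05  ]
```

Request:
{"name": "play_rows", "arguments": {
  "deltas": [
    [0,-0.028,-0.025,0.001,0,0,0],
    [0,-0.028,-0.025,0.001,0,0,0],
    [0,-0.028,-0.025,0.001,0,0,0],
    [0,-0.028,-0.025,0.001,0,0,0],
    [0,-0.028,-0.025,0.001,0,0,0],
    [0,-0.028,-0.025,0.001,0,0,0],
    [0,-0.028,-0.025,0.001,0,0,0],
    [0,-0.028,-0.025,0.001,0,0,0],
    [0,-0.028,-0.025,0.001,0,0,0],
    [0,-0.028,-0.025,0.001,0,0,0]
  ]
}}

```text
clock: 1.15
position: [0.4198, 0.2426, 0.2162]
tcp_rot: [-0.002, 0.203, 0.979, -0.001]
ft_force: [0.1, 0.7, -0.2]
grip_width: 0.0858
```

Request:
{"name": "play_rows", "arguments": {
  "deltas": [
    [0,-0.02,-0.036,0.001,0,0,0],
    [0,-0.02,-0.036,0.001,0,0,0],
    [0,-0.02,-0.036,0.001,0,0,0],
    [0,-0.02,-0.036,0.001,0,0,0],
    [0,-0.02,-0.036,0.001,0,0,0],
    [0,-0.02,-0.036,0.001,0,0,0],
    [0,-0.02,-0.036,0.001,0,0,0],
    [0,-0.02,-0.036,0.001,0,0,0],
    [0,-0.02,-0.036,0.001,0,0,0],
    [0,-0.02,-0.036,0.001,0,0,0],
    [0,-0.02,-0.036,0.001,0,0,0],
    [0,-0.02,-0.036,0.001,0,0,0]
  ]
}}

```text
clock: 2.35
position: [0.468, -0.2683, 0.2036]
tcp_rot: [-0.001, 0.201, 0.98, 0.001]
ft_force: [-0.1, 0.1, 0.4]
grip_width: 0.0857
```

Request:
{"name": "play_rows", "arguments": {
  "deltas": [
    [0,0,0,0,0,0,0.09],
    [0,0,0,0,0,0,0.09],
    [0,0,0,0,0,0,0.09],
    [0,0,0,0,0,0,0.09],
    [0,0,0,0,0,0,0.09],
    [0,0,0,0,0,0,0]
  ]
}}

```text
clock: 2.95
position: [0.4643, -0.2779, 0.2023]
tcp_rot: [-0.002, 0.43, 0.903, -0.003]
ft_force: [0.1, 0.5, 0.6]
grip_width: 0.0854
```

```bash
cat >> h.py <<'E'
def state():
    o=manip.get_obs();q=o["tcp_rot"];R=Rn.from_quat([q[1],q[2],q[3],q[0]]).as_matrix()
    return o,R
def tool(v,R): return (R.T@np.array(v,float)).round(4)
E
python3 - <<'E'
from h import *
import pickle
o,R=state();im=manip.read_camera("wrist");cv2.imwrite("pics/w1.png",im);pickle.dump(o,open("w1.pkl","wb"))
print(o["position"],o["joints"].round(3),o["clock"]);print(R.round(3),"xang",np.degrees(np.arctan2(R[1,0],R[0,0])))
E
```

```text
[ 0.46431893 -0.27790707  0.20232032] [-0.181  0.304  0.778  1.847 -0.233  1.09   1.367] 2.95
[[-0.631  0.776 -0.005]
 [ 0.776  0.631 -0.003]
 [ 0.001 -0.006 -1.   ]] xang 129.1106461781612
```

View pics/w1.png

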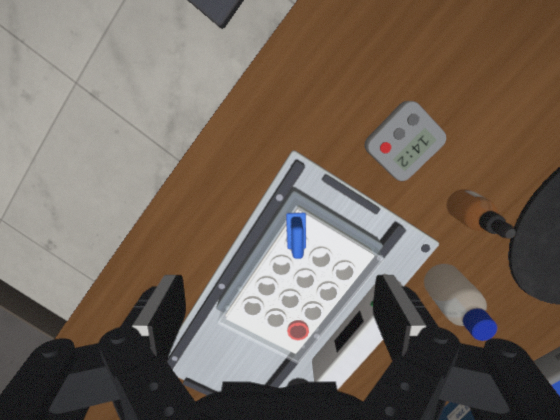

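The wrist view shows the tab at (297, 235), the red cup at (298, 330), and the tray and rails clearly. The needle is hidden behind the gripper. I'll measure these.

Run:
```python
from h import *
import pickle
o=pickle.load(open("w1.pkl","rb"));cw=Rt("wrist",o);ct=Rt("top");cs=Rt("scene")
im=cv2.imread("pics/w1.png");h=cv2.cvtColor(im,cv2.COLOR_BGR2HSV)
for nm,m in (("b",cv2.inRange(h,(100,130,80),(125,255,255))),("r",cv2.inRange(h,(0,90,80),(8,255,255))|cv2.inRange(h,(170,90,80),(180,255,255)))):
    n,l,st,c=cv2.connectedComponentsWithStats(m)
    print(nm,[(st[i].tolist(),c[i].round(2).tolist()) for i in range(1,n) if st[i][4]>30])
def y(a,b,z):
    d=onz(cw,a,z)-onz(cw,b,z);return np.degrees(np.arctan2(-d[0],d[1]))
print("cup ctr",onz(cw,(298,330),.054))
cv2.imwrite("pics/w1z.png",cv2.resize(im[145:400,165:445],None,fx=2.8,fy=2.8,interpolation=2))
```

```text
b [([287, 213, 19, 45, 734], [296.17, 233.22]), ([468, 309, 29, 32, 646], [481.38, 325.2]), ([552, 381, 8, 14, 72], [556.54, 387.07])]
r [([380, 142, 11, 11, 101], [385.16, 147.18]), ([288, 322, 21, 18, 219], [297.53, 330.03])]
cup ctr [ 0.57525692 -0.3845493   0.054     ]
```

View pics/w1z.png

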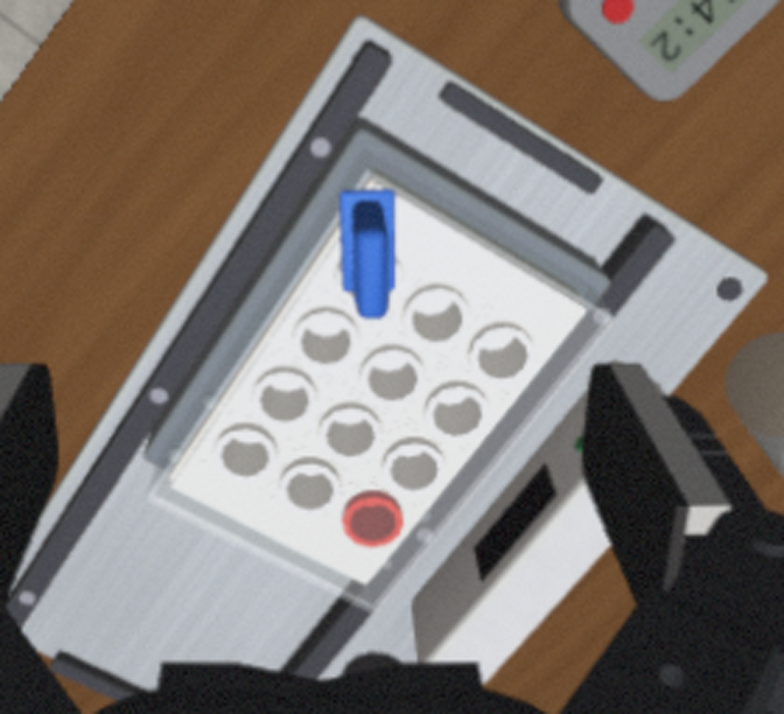

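Run:
```python
from h import *
import pickle
o=pickle.load(open("w1.pkl","rb"));cw=Rt("wrist",o);ct=Rt("top");cs=Rt("scene")
Z=lambda a:(165+(a[0]+.5)/2.8-.5,145+(a[1]+.5)/2.8-.5)
s=[onz(cw,Z(a),.026) for a in [(320,147),(159,396),(27,598)]]
d=s[0]-s[2];yaw=np.arctan2(-d[0],d[1]);print("yaw",np.degrees(yaw))
s2=[onz(ct,(220+(a+.5)/3.4-.5,140+(b+.5)/3.4-.5),.026) for a,b in [(248,436),(448,412),(649,388)]]
d=s2[0]-s2[2];print("yaw top",np.degrees(np.arctan2(-d[0],d[1])),s,s2)
d=[onz(cw,Z(a),.01) for a in [(361,18),(765,275)]];d=d[1]-d[0];print("yaw end edge",np.degrees(np.arctan2(d[1],d[0])),np.linalg.norm(d))
cup=onz(cw,Z((373,519)),.054);print("cup",cup)
Rz=Rn.from_euler("z",yaw).as_matrix()
print("tab from cup",cup+Rz@[-.066,.098,.02], "tray c",cup+Rz@[-.028,.042,0])
for z,a in ((.089,(372,297)),(.059,(368,240)),(.059,(368,190)),(.089,(372,316))): print(z,onz(cw,Z(a),z))
tb=cup+Rz@[-.066,.098,.02]
for dz in(-.015,0,.015):
    p=proj(cw,tb+[0,0,dz]);print((p-[165,145])*2.8)
```

```text
yaw 7.17266243847118
yaw top 7.2648051284422 [array([ 0.47255061, -0.29013083,  0.026     ]), array([ 0.48785559, -0.40947496,  0.026     ]), array([ 0.50259313, -0.52885786,  0.026     ])] [array([ 0.4715957 , -0.28852463,  0.026     ]), array([ 0.48693393, -0.40680486,  0.026     ]), array([ 0.50195578, -0.52668281,  0.026     ])]
yaw end edge 7.0805410426493705 0.18986947809143495
cup [ 0.57519899 -0.38465618  0.054     ]
tab from cup [ 0.49747922 -0.29566384  0.074     ] tray c [ 0.542174   -0.34648093  0.054     ]
0.089 [ 0.5027167  -0.30178404  0.089     ]
0.059 [ 0.49883802 -0.29707955  0.059     ]
0.059 [ 0.48758201 -0.28366858  0.059     ]
0.089 [ 0.50683805 -0.30667582  0.089     ]
[366.70362497 233.60738553]
[368.6967528  251.76500529]
[370.88931463 271.7551519 ]
```

Request:
{"name": "play_rows", "arguments": {
  "deltas": [
    [0,-0.03,0.01,0.02,0,0,-0.036],
    [0,0,0,0.02,0,0,0],
    [0,0,0,0,0,0,0]
  ]
}}

```text
clock: 3.3
position: [0.4925, -0.2946, 0.1616]
tcp_rot: [-0.001, 0.408, 0.913, -0.002]
ft_force: [0.2, 0.2, -0.4]
grip_width: 0.0855
```

Run:
```python
from h import *
o,R=state();print(o["position"],R.round(3),np.degrees(np.arctan2(R[1,0],R[0,0])),"tool d",tool(np.array([.4975,-.2957,.064])-o["position"],R))
```

```text
[ 0.49249908 -0.29455107  0.16163226] [[-0.666  0.746 -0.003]
 [ 0.746  0.666 -0.002]
 [ 0.001 -0.004 -1.   ]] 131.786735088714 tool d [-0.0042  0.0033  0.0976]
```

Request:
{"name": "play_rows", "arguments": {
  "deltas": [
    [0,-0.004,0.003,0.02,0,0,0.01],
    [0,0,0,0.02,0,0,0],
    [0,0,0,0.02,0,0,0],
    [0,0,0,0,0,0,0]
  ]
}}

```text
clock: 3.7
position: [0.4991, -0.2959, 0.103]
tcp_rot: [0.001, 0.411, 0.912, -0.001]
ft_force: [-1.2, 1.0, 0.0]
grip_width: 0.0852
```

Run:
```python
from h import *
o,R=state();print(o["position"],o["ft_force"],np.degrees(np.arctan2(R[1,0],R[0,0])),"tool d",tool(np.array([.4975,-.2957,.064])-o["position"],R))
im=manip.read_camera("wrist");cv2.imwrite("pics/w2.png",im)
```

```text
[ 0.49907042 -0.29591538  0.10300539] [-1.22013098  0.98611401  0.01538825] 131.5207247274541 tool d [ 0.0013 -0.001   0.039 ]
```

View pics/w2.png

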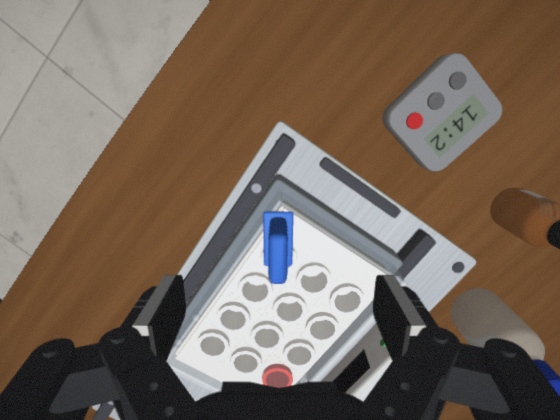

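The tab at (278, 245) is centred between the fingers and aligned with them. I'll descend and close.

Request:
{"name": "play_rows", "arguments": {
  "deltas": [
    [0,0.001,-0.001,0.02,0,0,0.005],
    [0,0,0,0.013,0,0,0],
    [0,0,0,0.005,0,0,0],
    [0,0,0,0,0,0,0]
  ]
}}

```text
clock: 4.15
position: [0.5025, -0.2989, 0.0713]
tcp_rot: [0.007, 0.412, 0.911, -0.001]
ft_force: [-0.3, -0.3, -0.2]
grip_width: 0.0853
```

Request:
{"name": "play_rows", "arguments": {
  "deltas": [
    [0.4,0,0,0,0,0,0],
    [0.7,0,0,0,0,0,0],
    [1,0,0,0,0,0,0],
    [1,0,0,0,0,0,0],
    [1,0,0,0,0,0,0],
    [1,0,0,0,0,0,0],
    [1,0,0,0,0,0,0],
    [1,0,0,0,0,0,0]
  ]
}}

```text
clock: 4.95
position: [0.5035, -0.3003, 0.0743]
tcp_rot: [0.009, 0.413, 0.911, -0.001]
ft_force: [-0.6, 0.2, 1.2]
grip_width: 0.0085
```

Run:
```python
from h import *
o,R=state();print(o["position"],o["ft_force"],o["grip_width"],np.degrees(np.arctan2(R[1,0],R[0,0])));print("slide tool",tool(.1*np.array([.1249,-.9922,0]),R))
im=manip.read_camera("wrist");cv2.imwrite("pics/w3.png",im)
```

```text
[ 0.50350389 -0.3003088   0.07432933] [-0.59110589  0.17919892  1.20597528] 0.008504920234614785 131.26735883821706
slide tool [-0.0828 -0.0561  0.0011]
```

View pics/w3.png

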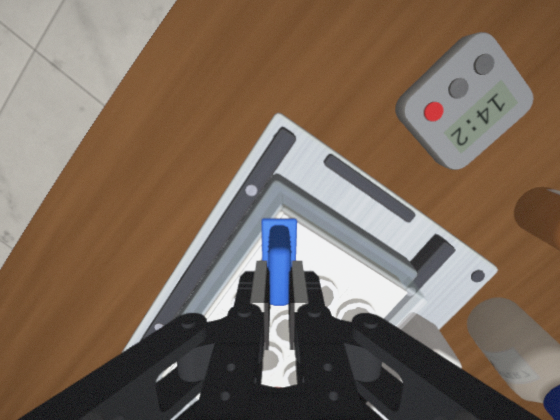

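The fingers hold the tab high and about 7 mm towards its far end, because the pose drifted during the hold rows. I'll open, correct and regrip.

Request:
{"name": "play_rows", "arguments": {
  "deltas": [
    [0.5,0,0,0,0,0,0],
    [0.4,0,0,0,0,0,0],
    [0.4,0,0,0,0,0,0]
  ]
}}

```text
clock: 5.3
position: [0.504, -0.3001, 0.0741]
tcp_rot: [0.009, 0.412, 0.911, -0.001]
ft_force: [-0.2, 0.4, 0.1]
grip_width: 0.0506
```

```bash
cat >> h.py <<'E'
def info(target,yaw_x=131.2,tip=0.0):
    o,R=state()
    a=np.radians(yaw_x);ex=np.array([np.cos(a),np.sin(a),0]);ez=np.array([0,0,-1.]);ey=np.cross(ez,ex)
    Rd=np.c_[ex,ey,ez]@Rn.from_rotvec([0,tip,0]).as_matrix()
    print("clk",round(o["clock"],2),"pos",o["position"].round(4),"F",o["ft_force"].round(1),"grip",round(o["grip_width"],4))
    print("tool d",tool(np.array(target)-o["position"],R),"rotvec",Rn.from_matrix(R.T@Rd).as_rotvec().round(4))
E
python3 -c "
from h import *
info([.4975,-.2957,.064])"
```

```text
clk 5.3 pos [ 0.504  -0.3001  0.0741] F [-0.2  0.4  0.1] grip 0.0506
tool d [ 0.0077 -0.002   0.01  ] rotvec [0.0064 0.0177 0.0023]
```

Request:
{"name": "play_rows", "arguments": {
  "deltas": [
    [0.4,0.008,-0.002,0.006,0.006,0.018,0.002],
    [0.4,0,0,0.005,0,0,0]
  ]
}}

```text
clock: 5.5
position: [0.4973, -0.2951, 0.0628]
tcp_rot: [-0.0, 0.413, 0.911, 0.0]
ft_force: [0.6, 0.8, -0.7]
grip_width: 0.0512
```

```bash
python3 -c "
from h import *
info([.4975,-.2957,.064])"
```

```text
clk 5.5 pos [ 0.4973 -0.2951  0.0628] F [ 0.6  0.8 -0.7] grip 0.0512
tool d [-0.0006 -0.0003 -0.0012] rotvec [ 0.0007 -0.0007  0.0007]
```

Request:
{"name": "play_rows", "arguments": {
  "deltas": [
    [0.7,0,0,-0.001,0,0,0],
    [1,0,0,0,0,0,0],
    [1,0,0,0,0,0,0],
    [1,0,0,0,0,0,0],
    [1,0,0,0,0,0,0]
  ]
}}

```text
clock: 6.0
position: [0.4966, -0.2946, 0.0627]
tcp_rot: [-0.001, 0.413, 0.911, 0.0]
ft_force: [-0.6, -0.5, -0.5]
grip_width: 0.0089
```

```bash
python3 -c "
from h import *
info([.4975,-.2957,.064])
print(tool(.1*np.array([.1249,-.9922,0]),state()[1]))"
```

```text
clk 6.0 pos [ 0.4966 -0.2946  0.0627] F [-0.6 -0.5 -0.5] grip 0.0089
tool d [-0.0014 -0.0001 -0.0013] rotvec [-0.0003 -0.0027  0.0007]
[-0.0828 -0.056  -0.0002]
```

Request:
{"name": "play_rows", "arguments": {
  "deltas": [
    [1,-0.004,-0.0027,0,0,0,0],
    [1,-0.007,-0.0047,0,0,0,0],
    [1,-0.007,-0.0047,0,0,0,0],
    [1,-0.007,-0.0047,0,0,0,0],
    [1,-0.007,-0.0047,0,0,0,0],
    [1,-0.007,-0.0047,0,0,0,0],
    [1,0,0,0,0,0,0]
  ]
}}

```text
clock: 6.7
position: [0.5008, -0.3276, 0.0632]
tcp_rot: [-0.013, 0.408, 0.913, 0.012]
ft_force: [-0.1, -2.8, 1.3]
grip_width: 0.009
```

```bash
python3 -c "
from h import *
info([.4966+.1249*.103,-.2946-.9922*.103,.0627])
im=manip.read_camera('wrist');cv2.imwrite('pics/w4.png',im)
"
```

```text
clk 6.7 pos [ 0.5008 -0.3276  0.0632] F [-0.1 -2.8  1.3] grip 0.009
tool d [-0.0573 -0.0397 -0.0019] rotvec [ 0.0112 -0.0334  0.011 ]
```

View pics/w4.png

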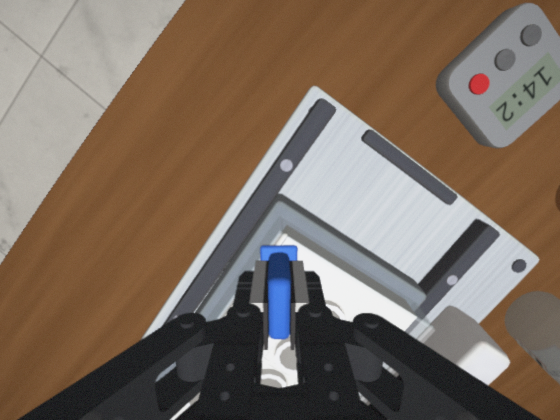

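Request:
{"name": "play_rows", "arguments": {
  "deltas": [
    [1,-0.007,-0.0048,0,0.002,-0.009,0.002],
    [1,-0.007,-0.0048,0,0.003,-0.012,0.003],
    [1,-0.007,-0.0048,0,0.003,-0.012,0.003],
    [1,-0.007,-0.0048,0,0.003,-0.01,0.003],
    [1,0,0,0,0,0,0]
  ]
}}

```text
clock: 7.25
position: [0.5039, -0.3492, 0.0627]
tcp_rot: [-0.004, 0.41, 0.912, 0.008]
ft_force: [0.3, -1.8, -0.7]
grip_width: 0.0089
```

```bash
python3 -c "
from h import *
info([.4966+.1249*.103,-.2946-.9922*.103,.0627])
"
```

```text
clk 7.25 pos [ 0.5039 -0.3492  0.0627] F [ 0.3 -1.8 -0.7] grip 0.0089
tool d [-0.0394 -0.0274 -0.0009] rotvec [ 0.0109 -0.0147  0.006 ]
```

Request:
{"name": "play_rows", "arguments": {
  "deltas": [
    [1,-0.007,-0.0048,0,0.005,-0.009,0.003],
    [1,-0.007,-0.0048,0,0.005,-0.009,0.003],
    [1,-0.007,-0.0048,0,0.005,-0.009,0.003],
    [1,-0.007,-0.0048,0,0.005,-0.009,0.003],
    [1,0,0,0,0,0,0]
  ]
}}

```text
clock: 7.75
position: [0.5071, -0.3683, 0.0627]
tcp_rot: [-0.003, 0.413, 0.911, 0.004]
ft_force: [1.0, -3.3, -1.3]
grip_width: 0.0089
```

```bash
python3 -c "
from h import *
info([.4966+.1249*.103,-.2946-.9922*.103,.0627])
"
```

```text
clk 7.75 pos [ 0.5071 -0.3683  0.0627] F [ 1.  -3.3 -1.3] grip 0.0089
tool d [-0.023  -0.017  -0.0003] rotvec [ 0.0044 -0.0078 -0.    ]
```

Request:
{"name": "play_rows", "arguments": {
  "deltas": [
    [1,-0.007,-0.005,0,0.003,-0.008,0.001],
    [1,-0.007,-0.005,0,0.003,-0.008,0.001],
    [1,-0.006,-0.0044,0,0.003,-0.008,0.001],
    [1,0,0,0,0,0,0],
    [1,0,0,0,0,0,0]
  ]
}}

```text
clock: 8.25
position: [0.5092, -0.3831, 0.0626]
tcp_rot: [-0.001, 0.413, 0.911, 0.003]
ft_force: [-0.1, 2.1, 3.5]
grip_width: 0.0089
```

```bash
python3 -c "
from h import *
info([.4966+.1249*.103,-.2946-.9922*.103,.0627])
for n in ('scene','top'):
  im=manip.read_camera(n);cv2.imwrite(f'pics/{n}5.png',im)
  c=im[95:295,220:400] if n=='scene' else im[140:290,220:450]
  cv2.imwrite(f'pics/{n}5z.png',cv2.resize(c,None,fx=3,fy=3,interpolation=2))
"
```

```text
clk 8.25 pos [ 0.5092 -0.3831  0.0626] F [-0.1  2.1  3.5] grip 0.0089
tool d [-0.0105 -0.0088 -0.0001] rotvec [ 0.0052 -0.0036  0.0008]
```

View pics/scene5z.png

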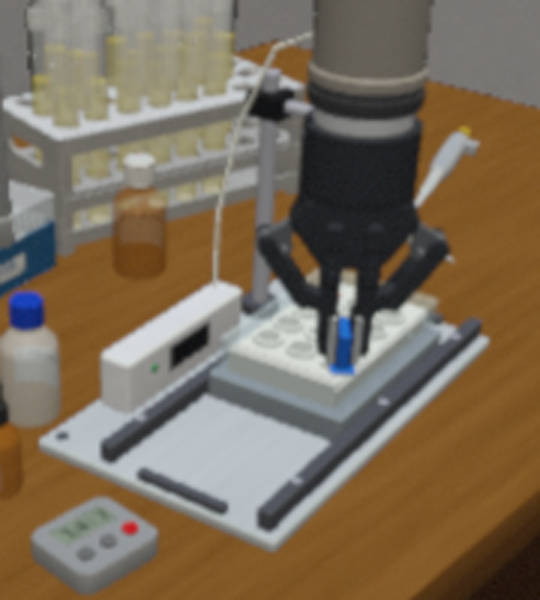

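View pics/top5z.png

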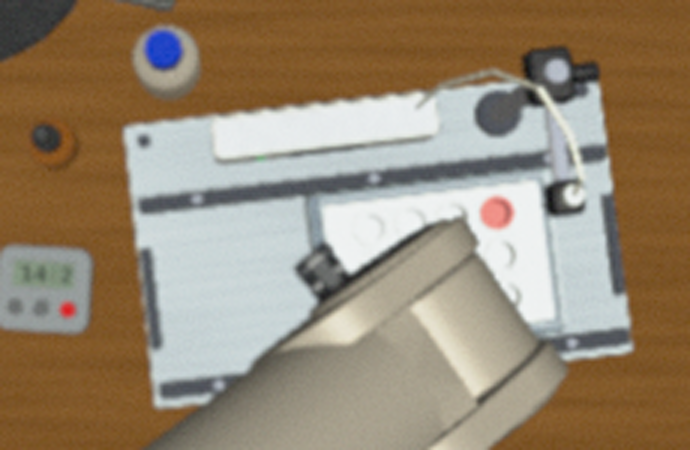

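Run:
```python
from h import *
ct=Rt("top");cs=Rt("scene")
im=cv2.imread("pics/top5.png");h=cv2.cvtColor(im,cv2.COLOR_BGR2HSV)
m=cv2.inRange(h,(0,70,100),(9,255,255))|cv2.inRange(h,(170,70,100),(180,255,255));m[:,:350]=0;m[:,430:]=0
n,l,st,c=cv2.connectedComponentsWithStats(m);print([(st[i].tolist(),c[i]) for i in range(1,n) if st[i][4]>15])
i=1+np.argmax(st[1:,4]);p=onz(ct,c[i],.054);print("cup",p)
im0=cv2.imread("pics/top0.png");h=cv2.cvtColor(im0,cv2.COLOR_BGR2HSV)
m=cv2.inRange(h,(0,70,100),(9,255,255))|cv2.inRange(h,(170,70,100),(180,255,255));m[:,:300]=0;m[:,430:]=0
n,l,st,c0=cv2.connectedComponentsWithStats(m);i0=1+np.argmax(st[1:,4]);p0=onz(ct,c0[i0],.054);print("cup0",p0,c0[i0],"moved",np.linalg.norm(p-p0))
S=lambda a:(220+(a[0]+.5)/3-.5,95+(a[1]+.5)/3-.5)
print("tip scene",onz(cs,S((346,203)),.125))
print(onz(ct,(220+(641+.5)/3.4-.5,140+(226)/3.4-.5),.19))
d=np.array([.5881,-.4865])-p[:2];print("remain along",d@[.1249,-.9922],"across",d@[.9922,.1249])
s=cv2.imread("pics/scene0.png");cv2.imwrite("pics/ndl.png",cv2.resize(s[110:190,305:365],None,fx=9,fy=7,interpolation=2))
```

```text
[([380, 206, 11, 10, 87], array([385.24137931, 210.44827586]))]
cup [ 0.58747362 -0.47021653  0.054     ]
cup0 [ 0.57501828 -0.38400799  0.054     ] [341.55294118 216.36470588] moved 0.08710366408494531
tip scene [ 0.58672836 -0.48883175  0.125     ]
[ 0.58748808 -0.48707391  0.19      ]
remain along 0.016234691353219415 across -0.0014123126971386179
```

View pics/ndl.png

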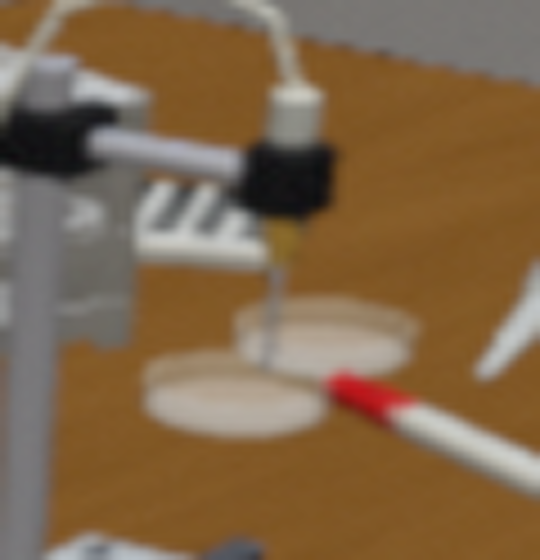

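Run:
```python
from h import *
ct=Rt("top");cs=Rt("scene")
im=cv2.imread("pics/scene0.png");h=cv2.cvtColor(im,cv2.COLOR_BGR2HSV)
m=cv2.inRange(h,(0,70,90),(9,255,255))|cv2.inRange(h,(170,70,90),(180,255,255));m[:,:290]=0;m[:,330:]=0;m[:195]=0;m[225:]=0
n,l,st,c=cv2.connectedComponentsWithStats(m);print([(st[i].tolist(),c[i]) for i in range(1,n) if st[i][4]>4])
i=1+np.argmax(st[1:,4]);x,y,w,hh,_=st[i]
for uv in (c[i],(x+(w-1)/2,y+(hh-1)/2)): 
    p=onz(cs,uv,.054);print(p); d=onz(cs,(334.8,162.6),.125)-p;print("along",d[:2]@[.1249,-.9922],"across",d[:2]@[.9922,.1249])
print(tri([(ct,(341.55,216.36)),(cs,c[i])]))
```

```text
[([304, 206, 10, 5, 41], array([308.7804878 , 207.82926829]))]
[ 0.57270716 -0.38232501  0.054     ]
along 0.1057859838268769 across 0.0002159974372779698
[ 0.57266188 -0.38130128  0.054     ]
along 0.10680738159105234 across 0.00013305826748667704
(array([ 0.57479637, -0.38437963,  0.05238478]), [0.0003915089132802109, 0.00039150891328023144])
```

Request:
{"name": "play_rows", "arguments": {
  "deltas": [
    [1,-0.006,-0.0042,0,0.003,-0.006,0.001],
    [1,-0.006,-0.0042,0,0.003,-0.006,0.001],
    [1,0,0,0,0,0,0]
  ]
}}

```text
clock: 8.65
position: [0.5099, -0.391, 0.0627]
tcp_rot: [-0.001, 0.412, 0.911, 0.003]
ft_force: [-0.1, -2.8, -0.3]
grip_width: 0.0093
```

```bash
python3 -c "
from h import *
info([.4966+.1249*.105,-.2946-.9922*.105,.0627])
"
```

```text
clk 8.65 pos [ 0.5099 -0.391   0.0627] F [-0.1 -2.8 -0.3] grip 0.0093
tool d [-0.0057 -0.0053 -0.0001] rotvec [ 0.0047 -0.0054  0.0018]
```

Request:
{"name": "play_rows", "arguments": {
  "deltas": [
    [1,-0.006,-0.0045,0,0.003,-0.006,0.001],
    [1,-0.006,-0.0045,0,0.003,-0.006,0.001],
    [1,0,0,0,0,0,0],
    [1,0,0,0,0,0,0]
  ]
}}

```text
clock: 9.05
position: [0.5108, -0.4, 0.0626]
tcp_rot: [-0.002, 0.412, 0.911, 0.003]
ft_force: [-0.4, 1.8, 4.5]
grip_width: 0.0087
```

```bash
cat > m.py <<'E'
from h import *
import sys
n=sys.argv[1]
info([.4966+.1249*.105,-.2946-.9922*.105,.0627])
ct=Rt("top");im=manip.read_camera("top");cv2.imwrite(f"pics/top{n}.png",im);h=cv2.cvtColor(im,cv2.COLOR_BGR2HSV)
cv2.imwrite(f"pics/top{n}z.png",cv2.resize(im[140:290,220:450],None,fx=3,fy=3,interpolation=2))
m=cv2.inRange(h,(0,70,100),(9,255,255))|cv2.inRange(h,(170,70,100),(180,255,255));m[:,:350]=0;m[:,430:]=0
k,l,st,c=cv2.connectedComponentsWithStats(m);print([(st[i].tolist(),c[i]) for i in range(1,k) if st[i][4]>15])
i=1+np.argmax(st[1:,4]);p=onz(ct,c[i],.054);print("cup",p)
d=np.array([.5881,-.4865])-p[:2];print("remain along",d@[.1249,-.9922],"across",d@[.9922,.1249])
E
python3 m.py 6
```

```text
clk 9.05 pos [ 0.5108 -0.4     0.0626] F [-0.4  1.8  4.5] grip 0.0087
tool d [ 0.0016  0.     -0.0001] rotvec [ 0.0041 -0.0052  0.0031]
[([388, 205, 12, 11, 93], array([393.46236559, 209.72043011]))]
cup [ 0.58906563 -0.48653785  0.054     ]
remain along -0.0001581590318421621 across -0.0009533758542283657
```

View pics/top6z.png

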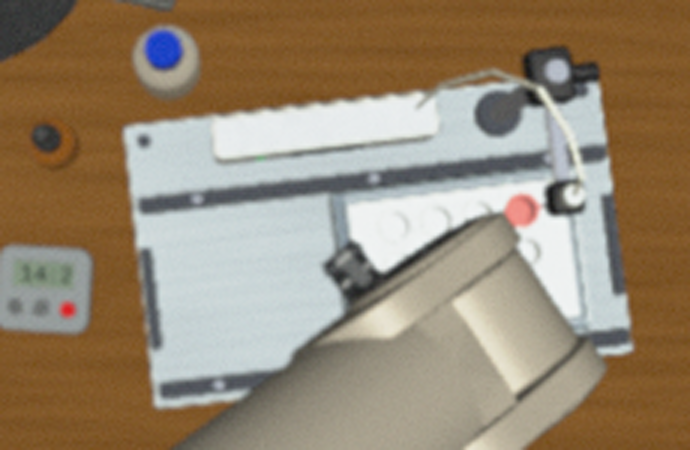

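```bash
python3 -c "
from h import *
im=manip.read_camera('scene');cv2.imwrite('pics/scene6.png',im)
cv2.imwrite('pics/scene6z.png',cv2.resize(im[140:240,280:400],None,fx=6,fy=6,interpolation=2))
"
```

```text
(no output)
```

View pics/scene6z.png

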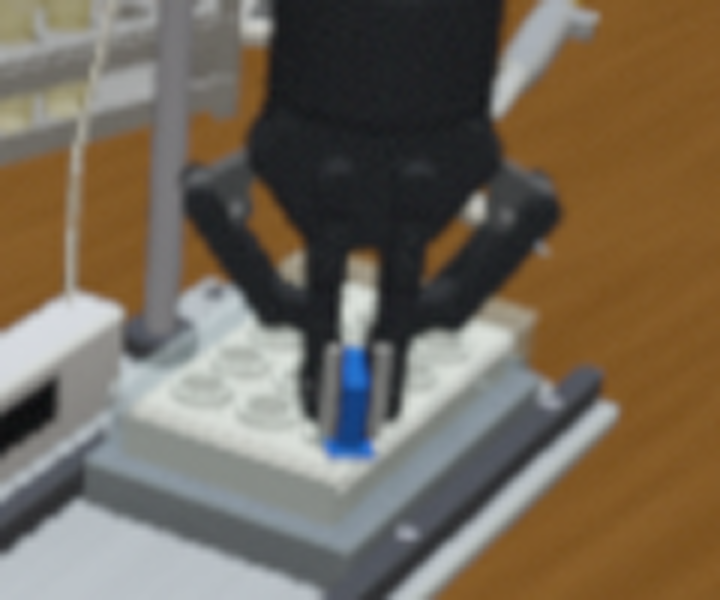

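Request:
{"name": "play_rows", "arguments": {
  "deltas": [
    [1,0,0,0,0,0,0],
    [1,0,0,0,0,0,0],
    [1,-0.001,0,-0.004,0,0.02,0],
    [1,-0.001,0,-0.004,0,0.02,0],
    [1,-0.001,0,-0.005,0,0.03,0]
  ]
}}

```text
clock: 9.65
position: [0.5113, -0.4007, 0.0719]
tcp_rot: [-0.036, 0.411, 0.911, 0.018]
ft_force: [0.5, 1.6, 0.6]
grip_width: 0.0092
```

```bash
cat >> h.py <<'E'
def peel(th,T0=(.5108,-.4000,.0626)):
    a=np.radians(131.2);ex=np.array([np.cos(a),np.sin(a),0]);
    up=np.array([0,0,1.]);v=.162*ex+.031*up
    P=np.array(T0)-v
    vv=ex*(.162*np.cos(th)-.031*np.sin(th))+up*(.162*np.sin(th)+.031*np.cos(th))
    o,R=state();z=R[:,0];print("cur tip",round(float(np.arcsin(z[2])),4),"from height",round(float((o["position"][2]-T0[2])/.162),4))
    info(P+vv,tip=th)
E
python3 -c "
from h import *
peel(.08)"
```

```text
cur tip 0.0804 from height 0.0571
clk 9.65 pos [ 0.5113 -0.4007  0.0719] F [0.5 1.6 0.6] grip 0.0092
tool d [-0.0018  0.     -0.0038] rotvec [ 0.0021 -0.0004  0.0029]
```

Request:
{"name": "play_rows", "arguments": {
  "deltas": [
    [1,-0.001,0,-0.006,0,0.015,0],
    [1,-0.001,0,-0.006,0,0.02,0],
    [1,-0.001,0,-0.006,0,0.02,0]
  ]
}}

```text
clock: 9.95
position: [0.5145, -0.4039, 0.0869]
tcp_rot: [-0.063, 0.411, 0.909, 0.029]
ft_force: [-0.2, 0.1, -0.3]
grip_width: 0.0091
```

```bash
python3 -c "
from h import *
peel(.17)
im=manip.read_camera('scene');cv2.imwrite('pics/scene7.png',im)
cv2.imwrite('pics/scene7z.png',cv2.resize(im[140:240,280:400],None,fx=6,fy=6,interpolation=2))
"
```

```text
cur tip 0.1382 from height 0.1498
clk 9.95 pos [ 0.5145 -0.4039  0.0869] F [-0.2  0.1 -0.3] grip 0.0091
tool d [-0.0018 -0.0002 -0.003 ] rotvec [0.0002 0.0318 0.0036]
```

View pics/scene7z.png

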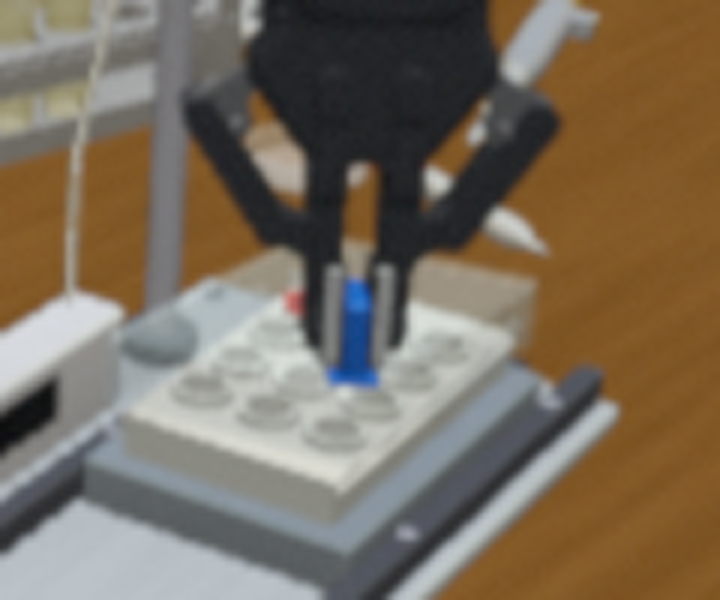

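The cover is tipped up at the tab, the tray is flat and the wrist force is near zero, so the bumps are free. I'll finish the peel to about 0.17 rad, then lift.

Request:
{"name": "play_rows", "arguments": {
  "deltas": [
    [1,-0.0015,0,-0.004,0,0.03,0.002],
    [1,0,0,0,0,0,0]
  ]
}}

```text
clock: 10.2
position: [0.517, -0.4083, 0.0905]
tcp_rot: [-0.075, 0.411, 0.908, 0.033]
ft_force: [0.1, -0.2, -0.1]
grip_width: 0.0088
```

```bash
python3 -c "
from h import *
peel(.17)"; python3 m.py 8
```

```text
cur tip 0.1632 from height 0.1722
clk 10.2 pos [ 0.517  -0.4083  0.0905] F [ 0.1 -0.2 -0.1] grip 0.0088
tool d [0.0026 0.0008 0.0014] rotvec [-0.0016  0.0068  0.0007]
clk 10.2 pos [ 0.517  -0.4083  0.0905] F [ 0.1 -0.2 -0.1] grip 0.0088
tool d [0.0073 0.0009 0.0294] rotvec [-0.0016 -0.1632  0.0008]
[]Traceback (most recent call last):
  File "m.py", line 9, in <module>
    i=1+np.argmax(st[1:,4]);p=onz(ct,c[i],.054);print("cup",p)
        ~~~~~~~~~^^^^^^^^^^
    return _wrapfunc(a, 'argmax', axis=axis, out=out, **kwds)
    return bound(*args, **kwds)
ValueError: attempt to get argmax of an empty sequence
```

View pics/top8z.png

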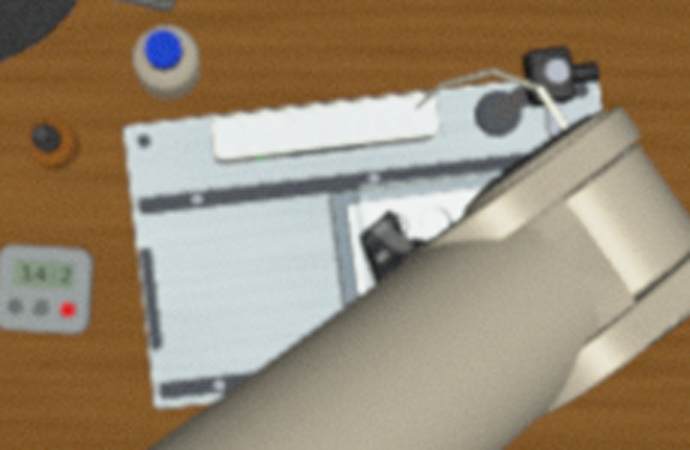

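Request:
{"name": "play_rows", "arguments": {
  "deltas": [
    [1,0.002,0,-0.01,0,0,0],
    [1,0.002,0,-0.012,0,0,0],
    [1,0.002,0,-0.012,0,0,0]
  ]
}}

```text
clock: 10.55
position: [0.5143, -0.406, 0.1242]
tcp_rot: [-0.077, 0.412, 0.907, 0.033]
ft_force: [-0.6, 0.3, -0.9]
grip_width: 0.0089
```

```bash
python3 -c "
from h import *
peel(.17)"
```

```text
cur tip 0.1679 from height 0.3802
clk 10.55 pos [ 0.5143 -0.406   0.1242] F [-0.6  0.3 -0.9] grip 0.0089
tool d [-0.0065  0.0014  0.034 ] rotvec [-0.0028  0.0021 -0.0003]
```

Request:
{"name": "play_rows", "arguments": {
  "deltas": [
    [1,0.008,0,0.001,0,0,0],
    [1,0.015,0,0.002,0,0,0],
    [1,0.018,0,0.003,0,0,0],
    [1,0.018,0,0.003,0,0,0],
    [1,0.018,0,0.003,0,0,0]
  ]
}}

```text
clock: 11.05
position: [0.4622, -0.347, 0.1295]
tcp_rot: [-0.072, 0.412, 0.908, 0.032]
ft_force: [-0.6, 0.1, -0.4]
grip_width: 0.0092
```

```bash
python3 -c "
from h import *
peel(.17)
im=manip.read_camera('scene');cv2.imwrite('pics/scene9.png',im)
cv2.imwrite('pics/scene9z.png',cv2.resize(im[90:290,220:420],None,fx=3,fy=3,interpolation=2))
"
```

```text
cur tip 0.1584 from height 0.4133
clk 11.05 pos [ 0.4622 -0.347   0.1295] F [-0.6  0.1 -0.4] grip 0.0092
tool d [-0.0848  0.0017  0.0269] rotvec [-0.001   0.0116 -0.0001]
```

View pics/scene9z.png

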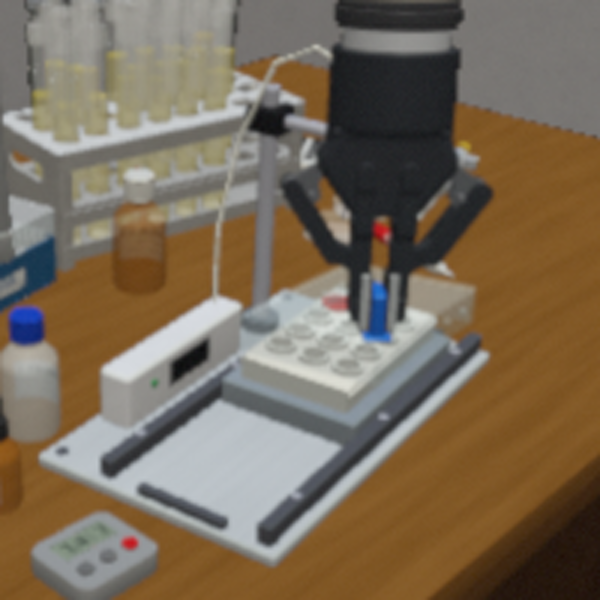

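Request:
{"name": "play_rows", "arguments": {
  "deltas": [
    [1,0.018,0.005,-0.012,0,-0.01,0],
    [1,0.018,0.005,-0.012,0,-0.02,0],
    [1,0.018,0.005,-0.012,0,-0.03,0],
    [1,0.018,0.005,-0.012,0,-0.03,0],
    [1,0.018,0.005,-0.012,0,-0.03,0],
    [1,0.015,0.005,-0.01,0,-0.03,0],
    [1,0,0,0,0,0,0]
  ]
}}

```text
clock: 11.8
position: [0.4146, -0.2463, 0.2134]
tcp_rot: [-0.004, 0.413, 0.911, 0.004]
ft_force: [0.1, -1.0, -0.7]
grip_width: 0.0088
```

```bash
python3 -c "
from h import *
info([.417,-.246,.195])"
```

```text
clk 11.8 pos [ 0.4146 -0.2463  0.2134] F [ 0.1 -1.  -0.7] grip 0.0088
tool d [-0.0016  0.0019  0.0184] rotvec [ 0.005  -0.0104  0.0003]
```

Request:
{"name": "play_rows", "arguments": {
  "deltas": [
    [1,0,0,0,0.004,-0.008,0],
    [1,0,0,0,0,0,0],
    [1,0,0,0,0,0,0]
  ]
}}

```text
clock: 12.1
position: [0.4146, -0.2473, 0.2133]
tcp_rot: [-0.0, 0.413, 0.911, 0.001]
ft_force: [-0.5, -0.9, -1.0]
grip_width: 0.0091
```

```bash
python3 m.py 9
python3 - <<'E'
from h import *
im=manip.read_camera('scene');cv2.imwrite('pics/scene10.png',im)
cv2.imwrite('pics/scene10z.png',cv2.resize(im[90:290,220:420],None,fx=3,fy=3,interpolation=2))
h=cv2.cvtColor(im,cv2.COLOR_BGR2HSV);cs=Rt("scene")
m=cv2.inRange(h,(0,70,90),(9,255,255))|cv2.inRange(h,(170,70,90),(180,255,255));m[:,:300]=0;m[:,365:]=0;m[:180]=0;m[225:]=0
n,l,st,c=cv2.connectedComponentsWithStats(m)
for i in range(1,n):
  if st[i][4]>8:
    p=onz(cs,c[i],.054);d=onz(cs,(334.8,162.6),.125)-p;print(st[i],c[i],p,"remain",d[:2]@[.1249,-.9922],d[:2]@[.9922,.1249])
E
```

```text
clk 12.1 pos [ 0.4146 -0.2473  0.2133] F [-0.5 -0.9 -1. ] grip 0.0091
tool d [-0.1768 -0.0283  0.1504] rotvec [ 0.0011 -0.0012 -0.0003]
[([388, 205, 12, 11, 98], array([393.58163265, 209.73469388]))]
cup [ 0.58903974 -0.48677489  0.054     ]
remain along -0.0003901180999114844 across -0.0008980805388234679
[327 188  10   6  29] [331.03448276 190.75862069] [ 0.5874611  -0.48328114  0.054     ] remain 0.003774544669631467 -0.0018134436572241003
```

View pics/top9z.png

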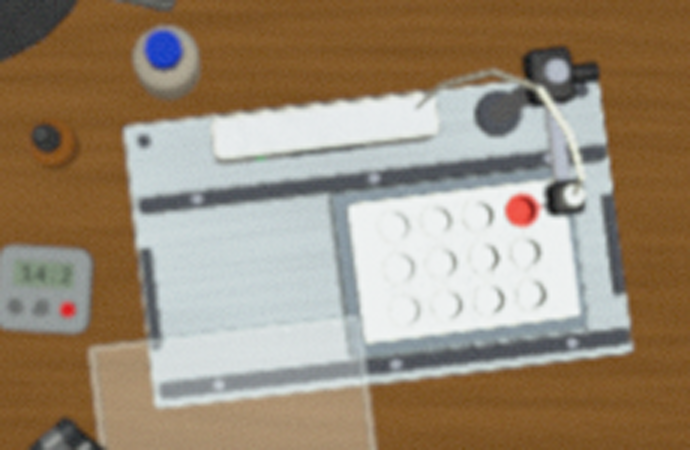

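View pics/scene10z.png

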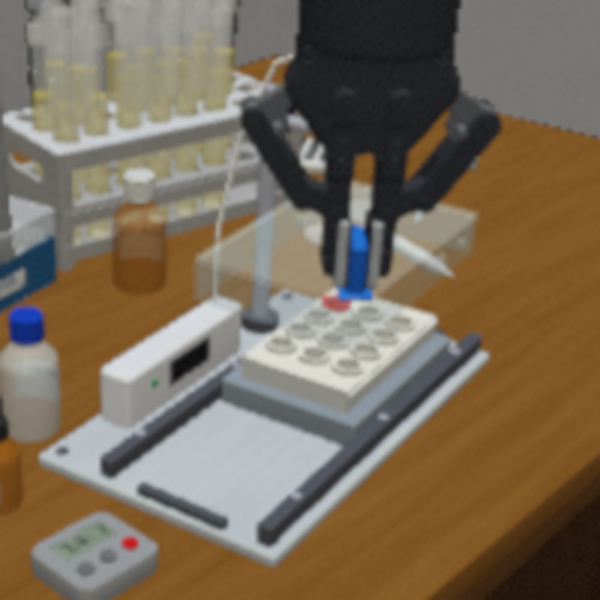

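Run:
```python
from h import *
im=cv2.imread('pics/scene9.png')
h=cv2.cvtColor(im,cv2.COLOR_BGR2HSV);cs=Rt("scene");ct=Rt("top")
m=cv2.inRange(h,(0,70,90),(9,255,255))|cv2.inRange(h,(170,70,90),(180,255,255));m[:,:300]=0;m[:,365:]=0;m[:180]=0;m[225:]=0
n,l,st,c=cv2.connectedComponentsWithStats(m)
for i in range(1,n):
  if st[i][4]>8:
    p=onz(cs,c[i],.054);d=onz(cs,(334.8,162.6),.125)-p;print(st[i],c[i],p,"remain",d[:2]@[.1249,-.9922],d[:2]@[.9922,.1249])
# cover plate centre expected & tray centre
a=np.radians(7.17);Rz=Rn.from_euler('z',a).as_matrix()
o,R=state();cov=o["position"]+Rz@[.038,-.056,0];tray=np.array([.589,-.4868,0])+Rz@[-.028,.042,0]
print("cover",cov,"rel tray",Rz.T@(cov-tray),o["qvel"].round(3))
```

```text
[328 189   8   4  24] [332.20833333 190.66666667] [ 0.58575268 -0.48560473  0.054     ] remain 0.001682461887910449 0.00017187467867499202
cover [ 0.45916461 -0.29815633  0.21319321] rel tray [-0.07727478  0.16137376  0.21319321] [-0.002 -0.001 -0.001  0.002 -0.001  0.002 -0.003]
```

```bash
python3 -c "
from h import *
print(manip.hand_in())
o,_=state();print(o['position'],o['grip_width'],o['clock'])"
```

```text
the job is handed in; nothing more can be done
None
the job is handed in; nothing more can be done
```

I slid the covered tray about 104 mm along its channel by the tab, until the red cup stood under the needle. I then peeled the cover by about 0.16 rad about its far right corner, lifted it clear and moved it to the near left of the tray. The job was handed in at about 12.3 s on the clock.

**First grip:** it landed about 7 mm off along the tab and too high, because the pose drifted during hold rows. I opened, corrected and regripped before moving the tray.

**Last checks before hand-in:**
- **Cup under needle:** the top camera put the cup within about 1 mm of the needle. The scene camera put it 1.7 mm short when the cup was mostly in view, and 3.8 mm short when the tab partly hid it. These disagree slightly, but all are inside the 7 mm limit.
- **Tray and surroundings:** the tray looks flat and seated, and did not visibly shift during the peel. The timer and the bottles look unmoved, and I saw no sign of contact with the needle.
- **Cover:** it is held with the fingers 9 mm apart and level to about 0.002 rad, judged from the tool's pose. The plate should be about 0.21 m above the desk, its centre about 179 mm from the tray's. I worked out those two figures from the tool's pose and did not measure them directly. The joints were still.

The far corner staying down during the peel was also inferred from the tool's height and tilt agreeing, not measured on the cover itself.

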